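# Open the mini centrifuge

## Task

The spin is over: open the mini centrifuge so that the tubes in its rotor can be reached. Press the orange release tab at its front down until the lid springs up part of the way, then push the lid on by its front lip, right back to its stop, so that it stays fully open by itself. Only press and push with the fingertips: pick nothing up, and leave the sample tube, the reagent bottle and the tube rack standing where they are.

Things in the scene. Friction and masses are not known exactly. Their poses are not given: they have to be found in the camera images.
- centrifuge: Small white benchtop centrifuge, 205 mm deep, 150 mm wide, 119 mm high with its lid shut, fixed to the bench by suction feet. Origin: on the bench, under the middle of the round bowl. x points from its front (release tab) to its rear (hinge), y to the left as one faces its front, z up. Bowl rim 69 mm above the bench; the rotor's tubes reach 86 mm.
- release_tab (a joint): Angle (rad) of the orange release tab, a sprung rocker on a cross pin 32 mm behind the middle of its pad: 0 = up, grows as the pad is pressed down, 0.27 = stop (pad 8.6 mm down). The latch lets go at about 0.17 (5 to 6 mm down). It takes under 2 N to start, 4 N to release, 6 N at the stop, and springs back when let go.
- tab_pad (a point): Middle of the top face of the tab's pad, 28 mm front to rear, 40 mm wide, 74 mm above the bench and 104 mm in front of the bowl's centre at rest. The front edge of the lid's lip is 16 mm behind this point.
- lid (a joint): Lid angle (rad): 0 = shut and latched, grows as it opens. Released, its spring lifts it to about 0.83 and is spent. From there push it (1 to 2 N at the lip): the hinge is damped and a little stiff; the lid drops back on its spring from below 0.95, stays where left up to 1.4, and leans back by its weight beyond. Stop at 1.75 (10 degrees past upright).
- lid_lip (a point): Middle of the lower front edge of the lid's lip, a straight blue bar 80 mm wide, 28 mm front to rear, 6 mm thick, on the round blue rim (140 mm) of the smoky clear dome. Under its middle hangs a latch tongue 12 mm wide, 26 mm long; the lip is free either side of it. Frame turns with the lid: x from lip to hinge, z out of the lid's top; equal to the centrifuge's axes when shut.
- lid_hinge (a point): Middle of the lid's hinge axis (along the centrifuge's y), 78 mm behind the bowl's centre and 60 mm above the bench. The lip's point is 166 mm in front of it and 10 mm above it when shut.
- sample_tube_mid (a point): Half-way up (56 mm) a loose capped 50 ml sample tube that stands on the bench: 28 mm across, 112 mm high, blue cap 34 mm across. z is its axis. To be left alone.
- reagent_mid (a point): Half-way up (62 mm) a loose amber reagent bottle with a white cap, 58 mm across, 125 mm high. z is its axis. To be left alone.
- tube_rack_mid (a point): Half-way up (22 mm) a loose white rack of small capped tubes, 62 x 120 mm, 48 mm high. To be left alone.
Things that resemble listed ones, but are neither listed nor needed, are in the scene too. Of the things like the part that bears reagent_mid, leave any that is turquoise; of the rest the larger one is meant. Of the things that look like the part that bears sample_tube_mid, take the one that is farthest to the robot's left at the start.

How it is judged:
On the way, in this order (a step that is already met when the one before it is completed fails the run):
1. the release tab is pressed and the lid springs up part of the way (value of joint lid between 0.3 and 1.5 rad), for 0.1 s.
2. the lid is pushed back to its stop (value of joint lid above 1.65 rad), for 0.2 s.
At the end, for the whole second after the job is handed in: The lid stands open at its stop (over 1.65 rad of 1.75) at rest, the release tab has sprung back up (under 0.06 rad), and the sample tube, bottle and rack stand within 25 mm of where they stood, upright (value of joint lid above 1.65 rad and velocity of joint lid between -0.1 and 0.1 rad/s and value of joint release_tab below 0.06 rad and distance of each of sample_tube_mid, reagent_mid, tube_rack_mid from where it was at the start of the episode below 0.025 m and angle between each of sample_tube_mid, reagent_mid's own z axis and vertical below 0.2 rad); the robot touches nothing.
It fails at once if the sample tube, the bottle or the rack is knocked, carried or lifted (moved over 25 mm) (distance of any of sample_tube_mid, reagent_mid, tube_rack_mid from where it was at the start of the episode above 0.025 m).
It also fails if it takes over 51 s, if anything falls off the work surface, if the arm or the gripper's body presses on something with over 40 N, if the wrist force passes 120 N, or if a joint passes its speed limit or range.

## Robot

A 6-joint arm with a two-finger parallel gripper is mounted at the origin on the work surface. World frame = base frame: x ahead of the robot, y to its left, z up, the work surface at z = 0. Lengths are in m, angles in rad, forces in N, time in s.
With the tool pointing down it reaches from about 0.3 to 0.825 m from the base axis. Payload 5.4 kg.
Tool frame: the origin (TCP) lies on the centre line of the jaws, within the pads' length; the fingertips stand 8 mm ahead of it and the grasp point (between the pads) lies 11 mm behind it (bot.nose_length is the distance from the TCP to the fingertips, in m); z points along the fingers, y is the line along which they close (so a half turn about z gives the same grasp; the last joint's range is limited). The gripper opens to 92 mm and grips with 3 to 60 N. Pads are 20 mm wide; open, the fingers measure 128 mm over their backs; the gripper's body (75 mm by 189 mm) begins 69 mm behind the grasp point.
Start: joints at [-1.534, 0.158, 1.597, -0, 1.386, -0.21], TCP at [0.14, -0.558, 0.223] pointing down, gripper open.
Joint ranges: [-2.91, 2.91], [-0.94, 2.29], [0.18, 2.7], [-1.29, 4.43], [0.17, 2.64], [-3, 3]. Speed limits (rad/s): [2.57, 2.57, 3.14, 3.14, 3.14, 3.14].

## Interface

Orientations are given as a unit quaternion [x, y, z, w].
In Python, from cell import bot gives the robot as it stands.
- The arm moves only by the shell command python3 -m handwheel 'ROWS' [FORCE]. ROWS is JSON, a list of rows, each a list of 5 numbers: the shift along the world's x, y, z in units of 30 mm (1.0 is 30 mm), then the turn about the world's z in units of 5 degrees (1.0 is 5 degrees), then the opening, from 0 (shut) to 1 (fully open). In form: [[x, y, z, roll, gripper], ...]. A call has 1 to 20 rows; each row is the pose to reach, as a shift and turn from the pose commanded when the call began; what a row does not reach only later rows make up. A row lasts 1/12 s, in which the tool goes at most 41.7 mm and 7.16 degrees, less where a joint would pass 70% of its speed; a pose out of reach is approached as far as the arm can. A call with a gripper value outside its range is refused whole. The fingers move at their own pace and stop on an object; FORCE is the grip in N (left out, the last holds). Time passes only in rows, so rows that repeat a pose let the fingers close. It gives the time, the measured TCP pose, the force, the opening and the grip force at its end, in the units of the state.
- bot.get_obs(): the state, without advancing time (a new reading comes with each control period).
- bot.grab_frame(name): name is "scene" or "top" or "wrist"; returns the picture (480x640x3 uint8, red, green, blue); there is no depth.
- bot.camera_params(name): a dict with "K" (3x3 intrinsics, pixels), "T" (4x4, takes a point from camera to world coordinates). Camera axes: x right, y up, looking along -z (the intrinsics and any distortion apply to the point x, -y, -z); pixel columns grow to the right and rows downward; lengths in m; the calibration is good to about 2 mm. A picture is of the moment at which its call begins: read the wrist's pose just before it. camera_params takes no time and is no camera call; for the wrist camera it gives the pose at the moment of the call.
- bot.close_job(): hands the job in; it is judged then, once.
The state is a dict: "t": time; "joints": joint angles; "joint_velocities": joint speeds; "effort": joint torques, N m; "position": TCP position; "orientation": TCP orientation; "wrist_force": force on the tool from outside, world axes, zero at the start; "torque": the same for the moment, N m; "opening": finger opening in m; "grasp_force": force on a finger pad.
Only numpy, scipy, OpenCV 4.12 (cv2) and the standard library are available. Lean on these libraries where they do the work, as an engineer would, in place of code of your own. Each camera call takes 0.05 s, during which the arm holds its last target. There are 200 camera calls.

## Working session

There is one attempt and no reset: what is moved stays moved. The work goes in short steps, Python scripts to look and compute and a shell command to move; the robot and the scene stay as the last step left them, time stands still between calls to the robot, and variables do not carry over. Pictures are saved under pics/ and viewed, at most 10 in all, crops included, and the job is handed in when it is done.

```bash
mkdir -p pics
python3 - <<'E'
from cell import bot
import cv2,numpy as np
o=bot.get_obs();print(o['t'],o['position'],o['orientation'],o['opening'])
for n in("scene","top"):
    c=bot.camera_params(n);print(n,{k:(np.round(v,4).tolist() if hasattr(v,'__len__') else v) for k,v in c.items()})
    cv2.imwrite(f"pics/{n}1.png",bot.grab_frame(n)[:,:,::-1])
E
```

```text
0.0 [ 0.14043133 -0.55696214  0.22164428] [ 9.92394413e-01  1.23095370e-01  7.87963292e-05 -9.23634798e-04] 0.09194085622251022
scene {'K': [[611.1734, 0.0, 317.9545], [0.0, 611.1734, 232.44], [0.0, 0.0, 1.0]], 'T': [[0.6882, -0.4659, 0.5561, 1.2793], [0.7254, 0.4507, -0.5202, -0.5659], [-0.0083, 0.7614, 0.6482, 0.9272], [0.0, 0.0, 0.0, 1.0]]}
top {'K': [[560.3941, 0.0, 313.5148], [0.0, 560.3941, 232.9273], [0.0, 0.0, 1.0]], 'T': [[-0.0187, 0.9916, -0.1281, 0.4291], [-0.9998, -0.0183, 0.0041, 0.1025], [0.0017, 0.1282, 0.9918, 1.1619], [0.0, 0.0, 0.0, 1.0]]}
```

View pics/scene1.png

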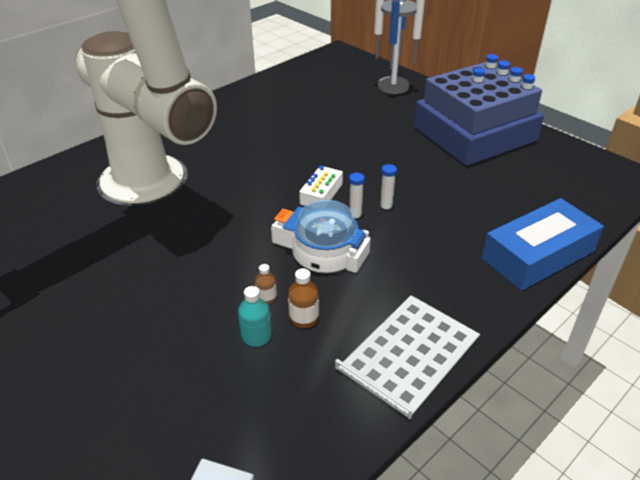

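View pics/top1.png

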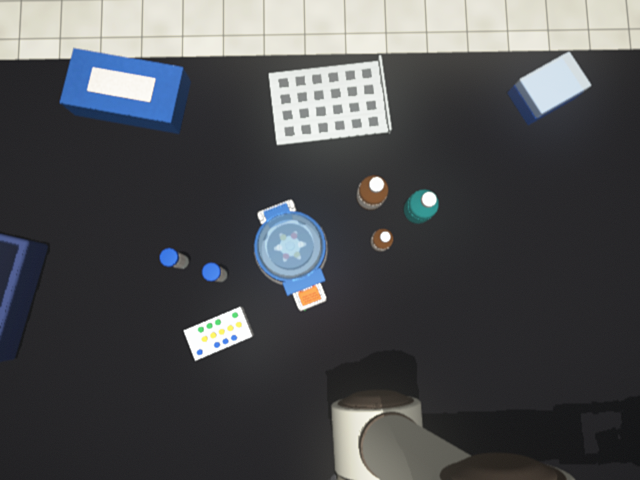

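The top picture shows the centrifuge at about (290,247), with its orange tab at (310,295) facing the robot and the hinge at (277,211). The rack is at (218,333), the tubes are at (170,258) and (212,271), the large amber bottle is at (373,191), and the turquoise and small amber bottles are to its right.

```bash
cat > h.py <<'E'
from cell import bot
import cv2,numpy as np
def ray(n,u,v):
    c=bot.camera_params(n);d=c['T'][:3,:3]@(np.array([1,-1,-1])*(np.linalg.inv(c['K'])@[u,v,1]))
    return c['T'][:3,3],d
def at(n,u,v,z):
    o,d=ray(n,u,v);return o+d*(z-o[2])/d[2]
def proj(n,p):
    c=bot.camera_params(n);q=c['T'][:3,:3].T@(np.array(p)-c['T'][:3,3]);q=c['K']@(q*[1,-1,-1]);return q[:2]/q[2]
E
python3 - <<'E'
from h import *
for n,(x0,x1,y0,y1) in dict(top=(240,345,190,320),scene=(260,380,195,275)).items():
    im=cv2.imread(f'pics/{n}1.png');h=cv2.cvtColor(im,cv2.COLOR_BGR2HSV)
    m=cv2.inRange(h,(4,150,120),(18,255,255));k=np.zeros_like(m);k[y0:y1,x0:x1]=255
    ys,xs=np.nonzero(m&k);u,v=xs.mean(),ys.mean()
    print(n,len(xs),u,v,at(n,u,v,.074), cv2.minAreaRect(np.c_[xs,ys].astype(np.float32)))
t=at('top',310,295,.074)
for nm,u,v,z in [('rack',218,333,.045),('tubeA',168,257,.112),('tubeB',211,271,.112),('bottle',376,184,.125),('smallb',385,237,.09),('turq',429,199,.12),('dome/ctr',290,246,.08),('hinge cover',277,211,.065)]:
    print(nm,at('top',u,v,z).round(3))
im=cv2.imread('pics/top1.png')[185:325,235:345]
cv2.imwrite('pics/crop.png',cv2.resize(im,None,fx=4,fy=4,interpolation=cv2.INTER_CUBIC))
E
```

```text
top 235 309.1787234042553 295.41702127659573 [0.44826117 0.10870903 0.074     ] ((309.0853576660156, 295.2682800292969), (13.549548149108887, 18.648090362548828), 65.224853515625)
scene 159 283.0691823899371 214.8238993710692 [0.44913192 0.10458333 0.074     ] ((282.9508361816406, 214.95901489257812), (10.883134841918945, 17.669090270996094), 39.80556869506836)
rack [0.379 0.289 0.045]
tubeA [0.524 0.372 0.112]
tubeB [0.496 0.291 0.112]
bottle [ 0.654 -0.021  0.125]
smallb [ 0.557 -0.039  0.09 ]
turq [ 0.624 -0.121  0.12 ]
dome/ctr [0.544 0.144 0.08 ]
hinge cover [0.616 0.17  0.065]
```

View pics/crop.png

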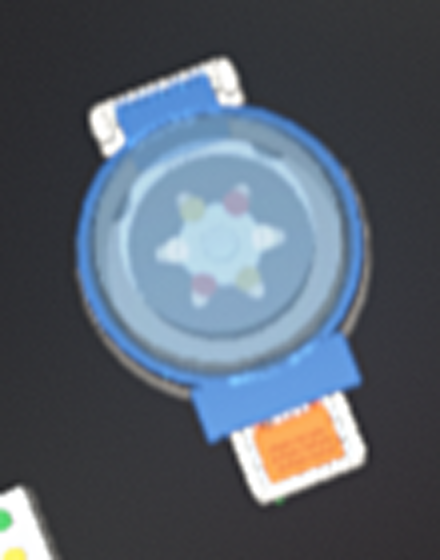

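```bash
python3 -m handwheel '[[0.5,1.1,0,0,0],[1.1,2.3,0,0,0],[1.6,3.5,0,0.2,0],[2.2,4.7,0,0.4,0],[2.7,5.9,0,0.6,0],[3.3,7.1,0,0.8,0],[3.8,8.3,0,1,0],[4.4,9.5,0,1.27,0],[4.9,10.7,0,1.27,0],[5.5,11.9,0,1.27,0],[6,13.1,0,1.27,0],[6.6,14.3,0,1.27,0],[7.1,15.5,0,1.27,0],[7.7,16.7,0,1.27,0],[8.2,17.9,0,1.27,0],[8.8,19.1,0,1.27,0],[9.3,20.3,0,1.27,0],[9.9,21.5,0,1.27,0],[10.2,22.1,0,1.27,0],[10.2,22.1,0,1.27,0]]' 20
python3 - <<'E'
from h import *
o=bot.get_obs();print(o['t'],o['position'],o['orientation'],o['opening'],o['wrist_force'])
im=bot.grab_frame('wrist')
for p in [(.449,.107,.074),(.439,.107,.074)]: print(proj('wrist',p))
cv2.imwrite('pics/w1.png',im[:,:,::-1])
h=cv2.cvtColor(im,cv2.COLOR_RGB2HSV);m=cv2.inRange(h,(4,150,120),(18,255,255));ys,xs=np.nonzero(m)
print(len(xs),xs.mean(),ys.mean(),at('wrist',xs.mean(),ys.mean(),.074))
E
```

```text
t: 1.77
position: [0.4469, 0.1087, 0.2221]
orientation: [0.984, 0.18, -0.0, -0.001]
wrist_force: [-0.4, -0.2, -1.4]
opening: 0.0002
grasp_force: 0.0
1.7667 [0.44691744 0.10869561 0.22206943] [ 9.83629527e-01  1.80201157e-01 -2.82359737e-04 -6.46044334e-04] 0.0002349618867878122 [-0.41410566 -0.18902056 -1.35633134]
[313.55840206 218.43738651]
[309.34303516 229.35155057]
4198 467.1257741781801 125.28751786565032 [0.56126308 0.02077918 0.074     ]
```

View pics/w1.png

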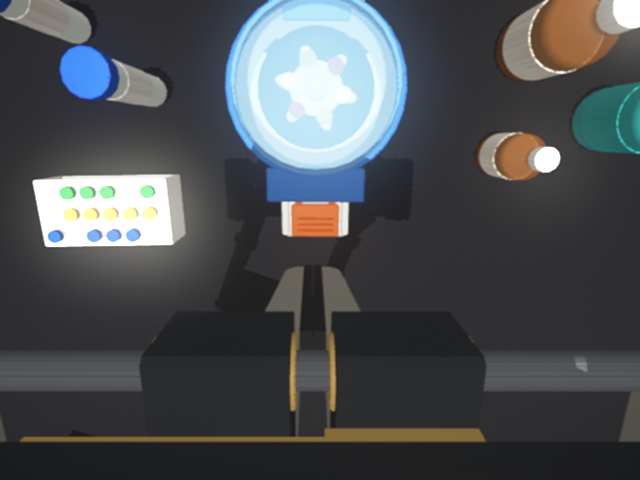

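The pad is at (315,220) and is predicted at (314,218), so the position is confirmed and the lip lies square to the tool. Next I press the tab.

```bash
python3 -m handwheel '[[-0.13,-0.08,-1.2,0,0],[-0.13,-0.08,-2.4,0,0],[-0.13,-0.08,-3.6,0,0],[-0.13,-0.08,-4.4,0,0],[-0.13,-0.08,-4.6,0,0],[-0.13,-0.08,-4.7,0,0],[-0.13,-0.08,-4.8,0,0],[-0.13,-0.08,-4.87,0,0],[-0.13,-0.08,-4.92,0,0],[-0.13,-0.08,-4.92,0,0],[-0.13,-0.08,-4.92,0,0]]'
python3 - <<'E'
from h import *
cv2.imwrite('pics/s2.png',cv2.resize(bot.grab_frame('scene')[130:290,200:420,::-1],None,fx=3,fy=3))
E
```

```text
t: 2.73
position: [0.4431, 0.1025, 0.0764]
orientation: [0.984, 0.178, 0.0, 0.001]
wrist_force: [-4.9, -3.3, 4.7]
opening: 0.0005
grasp_force: 3.0
```

View pics/s2.png

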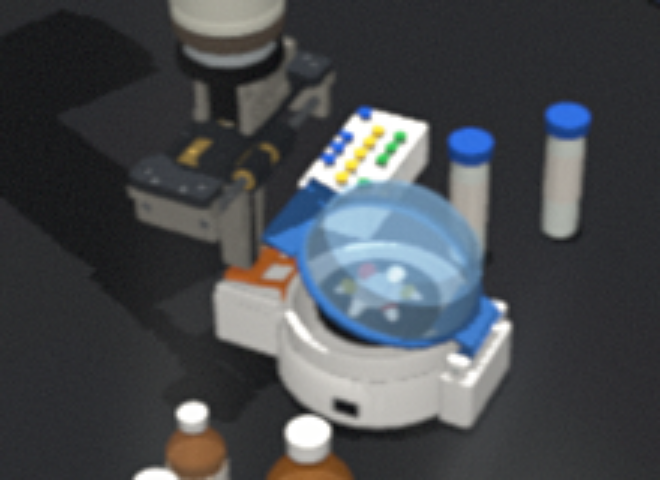

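The lid is released and has risen part of the way, with the lip close to the fingers. I back off forward and up.

```bash
python3 -m handwheel '[[-0.3,-0.1,0.2,0,0],[-0.9,-0.3,0.4,0,0],[-1.8,-0.65,0.6,0,0],[-2.7,-1,0.8,0,0],[-2.7,-1,0.8,0,0],[-2.7,-1,0.8,0,0],[-2.7,-1,0.8,0,0],[-2.7,-1,0.8,0,0]]'
python3 - <<'E'
from h import *
f=bot.grab_frame('scene')
cv2.imwrite('pics/s3.png',cv2.resize(f[130:290,200:420,::-1],None,fx=3,fy=3))
a=np.radians(20.3);X=np.array([np.cos(a),np.sin(a),0]);Z=np.array([0,0,1.])
Y=np.array([-X[1],X[0],0])
H=np.array([.4475,.107,0])+X*.182+Z*.06
print('hinge',H)
for th in (0,.4,.83,1.2,1.75):
    r=np.hypot(.166,.010);ph=np.arctan2(.010,.166)+th
    P=H-X*r*np.cos(ph)+Z*r*np.sin(ph);print(th,P.round(3),[((proj('scene',P+s*Y)-[200,130])*3).round() for s in (-.04,.04)])
E
```

```text
t: 3.45
position: [0.363, 0.0731, 0.0997]
orientation: [0.984, 0.178, 0.001, 0.0]
wrist_force: [0.0, 0.5, 0.1]
opening: 0.0006
grasp_force: 0.0
hinge [0.61819579 0.17014229 0.06      ]
0 [0.463 0.113 0.07 ] [array([243., 293.]), array([294., 232.])]
0.4 [0.478 0.118 0.134] [array([260., 230.]), array([312., 170.])]
0.83 [0.52  0.134 0.189] [array([315., 183.]), array([367., 122.])]
1.2 [0.571 0.153 0.218] [array([387., 168.]), array([437., 106.])]
1.75 [0.655 0.184 0.222] [array([515., 200.]), array([561., 135.])]
```

View pics/s3.png

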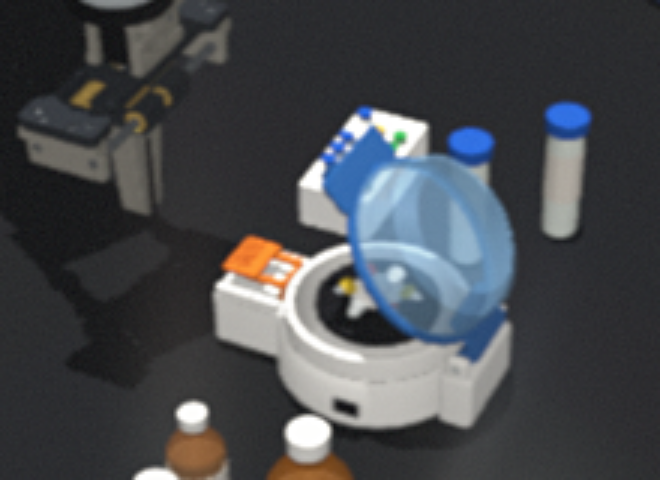

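The lid is at about 0.83, with the lip edge near (325,190)–(375,125), and the tab is back up. I open the fingers 30 mm to straddle the tongue, rise, and approach the lip.

```bash
python3 -m handwheel '[[0,0,1,0,0.33],[-0.03,0.08,2,0,0.33],[-0.03,0.08,2.74,0,0.33],[0.9,0.4,2.74,0,0.33],[1.9,0.8,2.74,0,0.33],[2.8,1.15,2.74,0,0.33],[3.7,1.47,2.74,0,0.33],[4.3,1.7,2.74,0,0.33],[4.57,1.78,2.74,0,0.33],[4.57,1.78,2.74,0,0.33],[4.57,1.78,2.74,0,0.33]]'
python3 - <<'E'
from h import *
cv2.imwrite('pics/w4.png',bot.grab_frame('wrist')[:,:,::-1])
E
```

```text
t: 4.42
position: [0.4983, 0.1264, 0.1806]
orientation: [0.984, 0.178, -0.001, -0.0]
wrist_force: [-0.2, 0.8, 0.6]
opening: 0.0301
grasp_force: 0.0
```

View pics/w4.png

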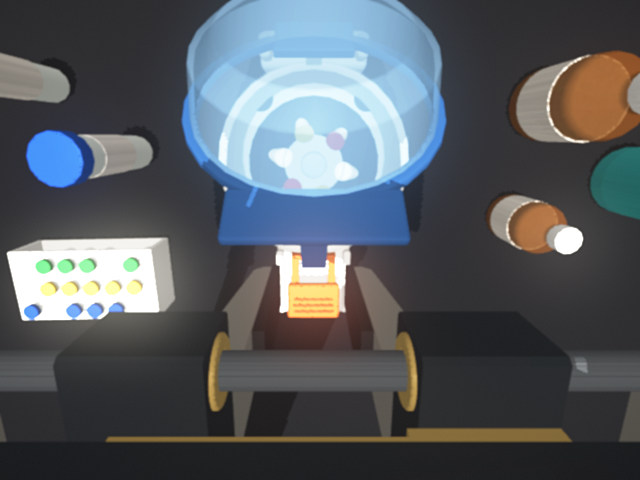

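The lip edge at row 240 is centred, and the tongue at (313,255) lies between the fingers. Now I push.

```bash
python3 -m handwheel '[[0.28,0.1,0,0,0.33],[0.56,0.21,0.1,0,0.33],[0.84,0.31,0.25,0,0.33],[1.13,0.42,0.4,0,0.33],[1.41,0.52,0.55,0,0.33],[1.69,0.62,0.7,0,0.33],[1.97,0.73,0.8,0,0.33],[2.25,0.83,0.9,0,0.33],[2.53,0.94,1,0,0.33],[2.81,1.04,1.05,0,0.33],[3.1,1.14,1.1,0,0.33],[3.38,1.25,1.1,0,0.33],[3.66,1.35,1.1,0,0.33],[3.94,1.46,1.1,0,0.33],[4.22,1.56,1.1,0,0.33],[4.5,1.66,1.1,0,0.33],[4.6,1.7,1.1,0,0.33],[4.6,1.7,1.1,0,0.33],[4.6,1.7,1.1,0,0.33]]'
python3 - <<'E'
from h import *
cv2.imwrite('pics/s5.png',cv2.resize(bot.grab_frame('scene')[130:290,200:420,::-1],None,fx=3,fy=3))
E
```

```text
t: 6.05
position: [0.6364, 0.1773, 0.2143]
orientation: [0.984, 0.178, -0.0, 0.0]
wrist_force: [-0.4, 0.6, -0.6]
opening: 0.0307
grasp_force: 0.0
```

View pics/s5.png

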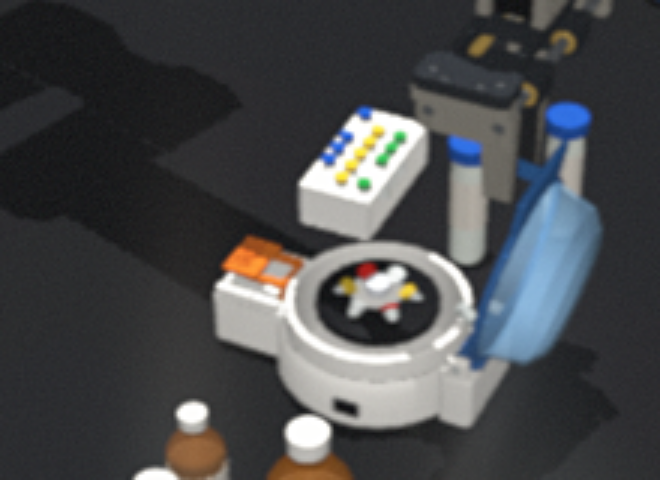

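The lid is leaning past upright at its stop, and the fingers feel no load. I retreat straight forward and check.

```bash
python3 -m handwheel '[[-0.4,-0.15,0,0,0.33],[-1.2,-0.44,0,0,0.33],[-2.2,-0.81,0.2,0,0.33],[-3.2,-1.18,0.6,0,0.33],[-4.2,-1.55,1,0,0.33],[-5.2,-1.92,1,0,0.33],[-5.2,-1.92,1,0,0.33],[-5.2,-1.92,1,0,0.33],[-5.2,-1.92,1,0,0.33],[-5.2,-1.92,1,0,0.33]]'
python3 - <<'E'
from h import *
cv2.imwrite('pics/s6.png',cv2.resize(bot.grab_frame('scene')[130:290,200:420,::-1],None,fx=3,fy=3))
E
```

```text
t: 6.93
position: [0.4816, 0.12, 0.2444]
orientation: [0.984, 0.178, 0.0, 0.0]
wrist_force: [0.7, -0.3, -0.8]
opening: 0.0303
grasp_force: 0.0
```

View pics/s6.png

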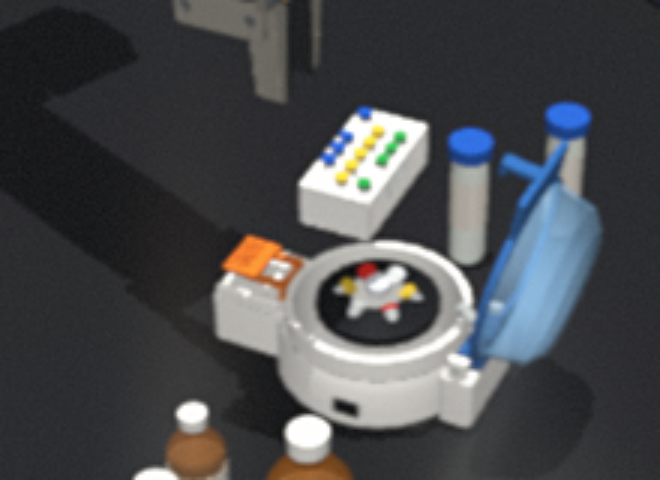

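The lid stays back: its lip edge at (520,200)–(563,145) matches the prediction for 1.75 rad. The tab is up, and the tubes and rack haven't moved.

```bash
python3 -c "from cell import bot; print(bot.close_job())"
```

```text
the job is handed in; nothing more can be done
None
```

The lid was released with the tab and pushed back to its stop, and in the last picture it stays fully open by itself with the tab up and the tubes and rack unmoved; the job is handed in, with no verdict returned.

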